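# Turn the tea-ball dish and hold its lip over the cup

## Task

The loose tea ball lies in the middle of a shallow drip dish on the chopping board. Lift the dish by its arched handle and, above the middle of the board, turn it a quarter turn so that its pouring lip points at the cup; then carry it straight towards the cup and finish while still holding it, level and still, with the lip over the middle of the cup, a few centimetres above the cup's rim without touching it. Keep the dish level and the ball inside the dark ring all the time, do not touch the ball, and leave the cup, jar, teaspoon and lemon where they are.

Things in the scene. Friction and masses are not known exactly. Their poses are not given: they have to be found in the camera images.
- dish: White round drip dish, 156 mm across, rim 22 mm high, about 300 g. Origin: centre of its underside; z up; pouring lip along +x. Inside it falls to the middle as a flat 6 degree cone, lowest 8 mm above the origin, with a dark ring of 30 mm radius. A fixed 7 mm steel arch spans it along y, with a wooden grip block on top. At first the lip points roughly to the robot, along the board's -x.
- dish_grip (a point): Centre of the wooden grip block at the top of the dish's arch, 118 mm above the dish's underside, straight above the dish's centre. The block is 14 mm thick along the dish's x, 62 mm long along its y and 22 mm high: pinch it across its thickness. Axes as the dish's.
- dish_lip (a point): Tip of the dish's pouring lip (36 mm wide tongue of the rim): top side, 92 mm from the dish's centre along its +x, 21.5 mm above its underside. The lip ends 97 mm from the dish's centre.
- tea_ball: Round steel tea ball, 36 mm diameter, 50 g, with a seam band, lying loose in the middle of the dish. Origin: its centre. It rolls freely.
- board: Brown wooden chopping board, 210 mm along its x, 300 mm along its y, 22 mm thick, fixed on the worktop. Origin: centre of its underside. The dish stands within about 10 mm of its middle; the cup stands beyond one of its two ends (+y or -y).
- cup: Low wide cream cup, blue inside, 94 mm across the rim, 58 mm high, one ear handle (reaching 72 mm from the round part's axis) turned roughly to the robot. It stands empty on the worktop beyond one end of the board. Origin: on its underside, 12 mm from the round part's axis towards the handle; z up.
- jar: Closed jam jar with a white lid, 70 mm across, 99 mm high, standing beyond the other end of the board. Origin: centre of its underside. Cup and jar change places.
- teaspoon: Teaspoon with a red handle, 130 mm long, lying on the board near one end, along the board's x. Origin near its middle.
- lemon: Yellow lemon, 75 mm long, lying behind the board. Origin: under its middle.
- cup_mouth (a point): Centre of the cup's round mouth, level with the rim, 58 mm above the worktop; about 215 mm from the board's centre, beyond one of its ends.
Things that resemble listed ones, but are neither listed nor needed, are in the scene too. Leave any orange look-alike of the cup alone.

How it is judged:
By the outcome, as a careful person would: the job done as asked, in the order asked, and still so for the second after the job is handed in, while the arm keeps its last pose, push and grip.
It also fails if it takes over 45 s, if anything falls off the work surface, if the arm or the gripper's body presses on something with over 40 N, if the wrist force passes 120 N, or if a joint passes its speed limit or range.

## Robot

A 6-joint arm with a two-finger parallel gripper is mounted at the origin on a cart in front of the work surface, level with it; the furniture and walls round the work are solid. World frame = base frame: x ahead of the robot, y to its left, z up, the work surface at z = 0. Lengths are in m, angles in rad, forces in N, time in s.
With the tool pointing down it reaches from about 0.35 to 0.975 m from the base axis. Payload 4.9 kg.
Tool frame: the origin (TCP) lies at the very end of the fingers, on their centre line; the grasp point (between the pads) lies 19 mm behind it; z points along the fingers, y is the direction in which the jaws open and shut (so a half turn about z gives the same grasp; the last joint's range is limited). The gripper opens to 85 mm and grips with 20 to 120 N. Pads are 22 mm wide; open, the fingers measure 114 mm over their backs; the gripper's body (76 mm by 85 mm) begins 54 mm behind the grasp point. The pads swing forward as they close: fully open they stand 13 mm farther back than shut.
Start: joints at [1.221, 0.053, 1.613, -0, 1.476, -0.119], TCP at [0.143, 0.608, 0.231] pointing down, gripper open.
Joint ranges: [-3.01, 3.01], [-1.01, 2.22], [0.06, 2.58], [-1.02, 4.17], [0.09, 2.62], [-3.14, 3.14]. Speed limits (rad/s): [2.57, 2.57, 3.14, 3.14, 3.14, 3.14].

## Interface

Orientations are given as a unit quaternion [w, x, y, z].
In Python, from plant import monitor, eyes, manip gives the robot as it stands.
- The arm moves only by the tool step_arm, never from a script. Its argument "motion" is a list of rows, each a list of 7 numbers: the shift along the world's x, y, z scaled (see below), then the turn, a rotation vector about the world's x, y, z scaled (see below), then the closure in counts, from 0 (fully open) to 255 (shut). In form: [[x, y, z, ax, ay, az, grip], ...]. A call has 1 to 10 rows; each row is the pose to reach, as a shift and turn from the pose commanded when the call began; what a row does not reach only later rows make up. The controller multiplies each number of a shift by 0.5 m and each number of a turn by 1.5 rad. A row lasts 1/10 s, in which the tool goes at most 50 mm and 8.59 degrees, less where a joint would pass 70% of its speed; a pose out of reach is approached as far as the arm can. A call with a number of a shift or a turn outside -1 to 1 is refused whole. A call with a gripper value outside its range is refused whole. The fingers move at their own pace and stop on an object; the grip force is fixed at half the most. Time passes only in rows, so rows that repeat a pose let the fingers close. It gives the time, the measured TCP pose, the force and the opening at its end, in the units of the state.
- monitor.state(): the state, without advancing time (a new reading comes with each control period).
- eyes.grab_frame(name): name is "side" or "top"; returns a dict with "pixels" (384x512x3 uint8, red, green, blue), "mtx" (3x3 intrinsics, pixels), "rvec" (rotation vector, rad) and "tvec" (3), from world to camera coordinates, as OpenCV has them. Camera axes: x right, y down, z forward; pixel columns grow to the right and rows downward; lengths in m; the calibration is good to about 2 mm. A picture is of the moment at which its call begins. There is no depth.
- manip.job_done(): hands the job in, once; it reports no verdict.
Trained networks look in the newest picture that a camera, given by its name, has taken for a name from the list of things; names that differ only in an ending like _2 or _b are one class to them, and where a whole thing is asked for, a point or a joint stands for the part that bears it (a point fixed in the world has none). Each returns a list of dicts, best first, with "p" (0 to 1); they miss things now and then, are a little off and sometimes report something else, mostly with a low value. They report only what shows in the picture. A call takes as long as a camera call. They do not tell look-alikes from the thing itself.
- eyes.look_for(name, camera): "box" ([centre column, centre row, width, height] in pixels, round what is visible of it).
- eyes.pinpoint(name, camera): "uv" ([column, row] in pixels: a listed point, or the origin of a listed thing).
The state is a dict: "time": time; "joint_pos": joint angles; "joint_vel": joint speeds; "joint_efforts": joint torques, N m; "tool_pos": TCP position; "tool_rot": TCP orientation; "contact_force": force on the tool from outside, world axes, zero at the start; "ft_torque": the same for the moment, N m; "gripper_width": opening from 0.0 (shut) to 1.0 (fully open).
Only numpy, scipy, OpenCV 4.12 (cv2) and the standard library are available. Lean on these libraries where they do the work, as an engineer would, in place of code of your own. Each camera call takes 0.05 s, during which the arm holds its last target.

## Working session

There is one attempt and no reset: what is moved stays moved. The work goes in short steps, Python scripts to look and compute and a tool call to move; the robot and the scene stay as the last step left them, time stands still between calls to the robot, and variables do not carry over. Pictures are saved under pics/ and viewed, and the job is handed in when it is done.

Besides the shell and the picture viewer there is one more tool, called after "Emit:" in YAML: its name, and indented under it one key for each argument. step_arm: Moves the arm, as the interface text tells. Its arguments: {"type":"object","properties":{"motion":{"type":"array","items":{"type":"array","items":{"type":"number"}}}},"required":["motion"]}

```bash
mkdir -p pics
cat > h.py <<'E'
import numpy as np, cv2
from plant import monitor, eyes, manip
def cam(f):
    R=cv2.Rodrigues(np.array(f["rvec"],float))[0]; return np.array(f["mtx"],float),R,np.array(f["tvec"],float).ravel()
def proj(f,p):
    return cv2.projectPoints(np.array(p,float).reshape(-1,3),np.array(f["rvec"],float),np.array(f["tvec"],float),np.array(f["mtx"],float),None)[0].reshape(-1,2)
def ray(f,uv):
    K,R,t=cam(f); d=R.T@np.linalg.inv(K)@np.array([uv[0],uv[1],1.]); return -R.T@t,d
def onz(f,uv,z):
    o,d=ray(f,uv); return o+d*(z-o[2])/d[2]
def save(f,n,s=1.5):
    cv2.imwrite(n,cv2.resize(f["pixels"][:,:,::-1],None,fx=s,fy=s))
E
python3 - <<'E'
from h import *
print(monitor.state())
for c in("top","side"):
    f=eyes.grab_frame(c); save(f,f"pics/{c}0.png")
    K,R,t=cam(f); print(c,-R.T@t,K[0,0])
    for n in["dish","tea_ball","board","cup","jar","lemon","teaspoon"]:
        for d in eyes.pinpoint(n,c)[:3]:
            print(n,np.round(d["uv"]),round(d["p"],2),np.round(onz(f,d["uv"],{"dish":.022,"tea_ball":.048}.get(n,0)),3))
    for n,z in(("dish_grip",.14),("dish_lip",.0435),("cup_mouth",.058)):
        for d in eyes.pinpoint(n,c)[:3]: print(n,np.round(d["uv"],1),round(d["p"],2),np.round(onz(f,d["uv"],z),4))
E
```

```text
{'time': 0.0, 'joint_pos': array([ 1.22100026e+00,  5.33417794e-02,  1.61429996e+00, -1.34026930e-06,
        1.47595673e+00, -1.19050801e-01]), 'joint_vel': array([ 7.37144088e-04,  2.94369902e-05,  6.88487058e-04,  1.58699157e-03,
       -1.59937422e-03,  9.25457145e-04]), 'joint_efforts': array([ 9.37729892e-04, -3.93688059e+01, -3.70177889e+01,  6.85137775e-05,
        6.99604323e-03, -1.48270686e-05]), 'tool_pos': array([0.14275854, 0.6078474 , 0.23006878]), 'tool_rot': array([-2.32309511e-04,  1.15116729e-01,  9.93351465e-01, -9.75634440e-04]), 'contact_force': array([-0.41026464, -0.01506214,  0.3228829 ]), 'ft_torque': array([ 0.02274906, -0.00939159, -0.00505678]), 'gripper_width': 0.9958160334509275}
top [0.29377104 0.03994483 1.33344495] 467.7676841271344
dish [309. 199.] 0.71 [ 0.481 -0.1    0.022]
cup [182. 210.] 0.67 [0.447 0.261 0.   ]
cup [234. 197.] 0.64 [0.485 0.114 0.   ]
jar [382. 204.] 0.57 [ 0.47  -0.311  0.   ]
lemon [330. 147.] 0.59 [ 0.637 -0.163  0.   ]
teaspoon [346. 208.] 0.45 [ 0.458 -0.207  0.   ]
dish_grip [311.6 191.9] 0.86 [ 0.4818 -0.0937  0.14  ]
dish_lip [303.5 234. ] 0.79 [ 0.3798 -0.0817  0.0435]
cup_mouth [230.8 185.1] 0.85 [0.5105 0.1203 0.058 ]
cup_mouth [181.5 201. ] 0.77 [0.4641 0.255  0.058 ]
side [ 0.06466885 -0.64307952  0.65132988] 441.5936189378541
dish [286. 260.] 0.59 [ 0.479 -0.095  0.022]
tea_ball [285. 247.] 0.47 [ 0.483 -0.085  0.048]
board [284. 269.] 0.59 [ 0.475 -0.096  0.   ]
cup [236. 217.] 0.7 [0.481 0.114 0.   ]
cup [198. 189.] 0.6 [0.456 0.275 0.   ]
jar [352. 338.] 0.95 [ 0.475 -0.303  0.   ]
lemon [363. 254.] 0.81 [ 0.646 -0.154  0.   ]
teaspoon [317. 303.] 0.93 [ 0.474 -0.208  0.   ]
dish_grip [287.2 213.4] 0.71 [ 0.4798 -0.0927  0.14  ]
dish_grip [363.9 255.3] 0.63 [ 0.5201 -0.261   0.14  ]
cup_mouth [200.  169.6] 0.9 [0.4665 0.2743 0.058 ]
cup_mouth [238.7 192.3] 0.56 [0.4977 0.128  0.058 ]
```

View pics/top0.png

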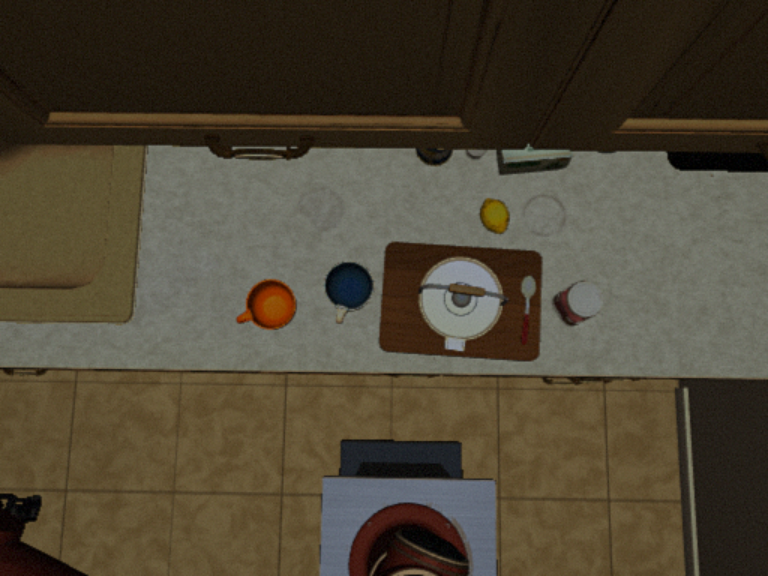

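View pics/side0.png

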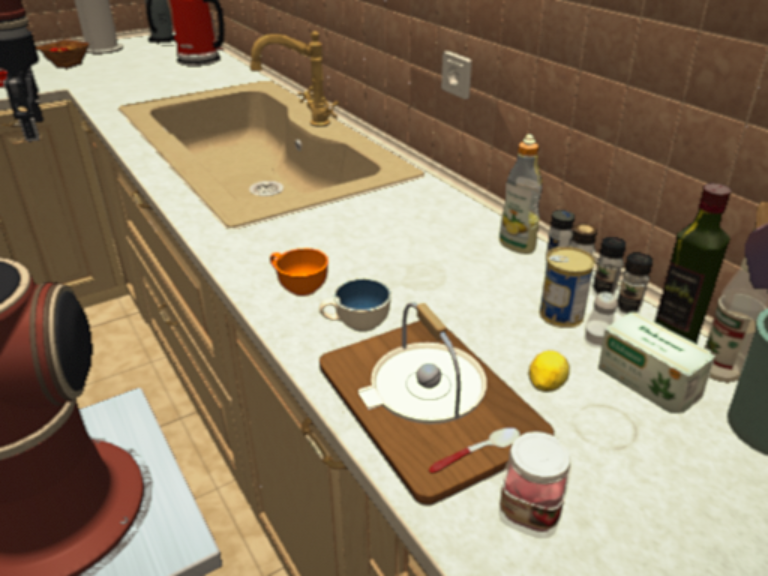

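The top image shows two cup candidates. The cream one, blue inside, is at about (232,191) px, and an orange one is at about (181,203) px. The description fits the cream/blue cup, which stands next to the +y end of the board. I'll confirm that in a crop and measure the dish's position and yaw.

Run:
```python
from h import *
ft=eyes.grab_frame("top"); 
for k in range(2):
    pass
fs=eyes.grab_frame("side")
np.save("ft.npy",ft,allow_pickle=True);np.save("fs.npy",fs,allow_pickle=True)
a=cv2.resize(ft["pixels"][150:250,150:410,::-1],None,fx=3,fy=3,interpolation=cv2.INTER_CUBIC)
cv2.imwrite("pics/t1.png",np.clip(a.astype(float)*1.5,0,255).astype(np.uint8))
a=cv2.resize(fs["pixels"][155:355,170:400,::-1],None,fx=3,fy=3,interpolation=cv2.INTER_CUBIC)
cv2.imwrite("pics/s1.png",a)
```

```text
(no output)
```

View pics/t1.png

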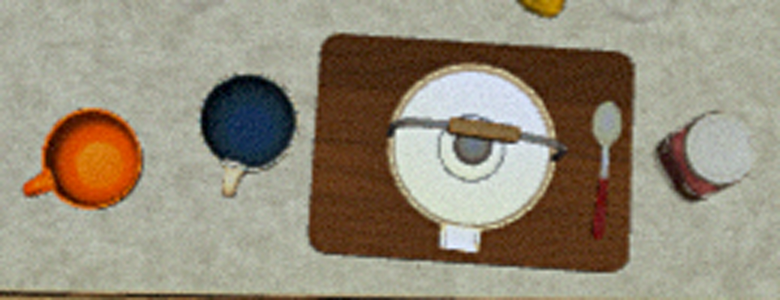

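View pics/s1.png

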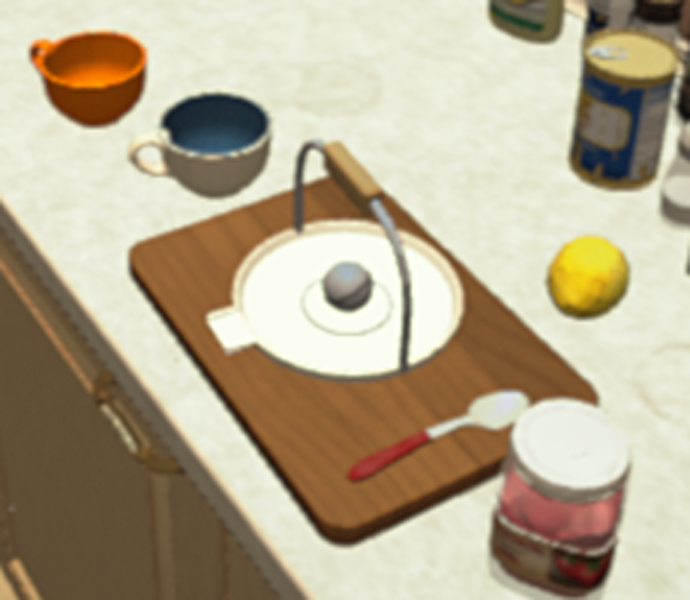

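```bash
cat > m.py <<'E'
from h import *
F={"top":np.load("ft.npy",allow_pickle=True).item(),"side":np.load("fs.npy",allow_pickle=True).item()}
def big(m,seed):
    n,l,s,c=cv2.connectedComponentsWithStats(m.astype(np.uint8)); return l==l[seed[1],seed[0]]
for c in F:
    f=F[c]; hsv=cv2.cvtColor(f["pixels"],cv2.COLOR_RGB2HSV)
    H,S,V=[hsv[...,i].astype(int) for i in range(3)]
    seed={"top":(232,190),"side":(241,195)}[c]
    blue=(H>90)&(H<130)&(S>90)
    b=big(blue,seed); cn=max(cv2.findContours(b.astype(np.uint8),0,1)[0],key=len)
    pts=np.array([onz(f,p,.058)[:2] for p in cv2.convexHull(cn).reshape(-1,2)+0.0])
    (x,y),r=cv2.minEnclosingCircle(pts.astype(np.float32)); 
    A=np.c_[2*pts,np.ones(len(pts))]; s=np.linalg.lstsq(A,(pts**2).sum(1),rcond=None)[0]
    print(c,"cup",x,y,r,s[:2],np.sqrt(s[2]+s[0]**2+s[1]**2))
    if c=="top":
        br=(H<20)&(S>100)&(V<140); br=big(br,(265,220))
        cn=max(cv2.findContours(br.astype(np.uint8),0,1)[0],key=len)
        hp=np.array([onz(f,p,.022)[:2] for p in cv2.convexHull(cn).reshape(-1,2)+0.0])*1000
        print("board",cv2.minAreaRect(hp.astype(np.float32)))
# block: project
    for d in eyes.pinpoint("dish_lip",c)[:2]+[] : print("lip",d["uv"],d["p"],onz(f,d["uv"],.0435))
E
python3 m.py
```

```text
top cup 0.49696508049964905 0.11618126928806305 0.042018160223960876 [0.49767745 0.1160826 ] 0.04100174816523177
board ((477.20355224609375, -93.85334777832031), (298.14434814453125, 208.8712921142578), 87.0014419555664)
lip [303.9, 230.8] 0.86 [ 0.38853369 -0.08281492  0.0435    ]
lip [383.0, 206.2] 0.59 [ 0.45976251 -0.30155984  0.0435    ]
side cup 0.49575620889663696 0.11261371523141861 0.039067573845386505 [0.49564838 0.11231405] 0.038261290453510254
lip [243.0, 263.2] 0.81 [ 0.38772142 -0.07584678  0.0435    ]
```

```bash
cat > m2.py <<'E'
from h import *
from scipy.optimize import least_squares
F={"top":np.load("ft.npy",allow_pickle=True).item(),"side":np.load("fs.npy",allow_pickle=True).item()}
out={}
for c in F:
    f=F[c]; hsv=cv2.cvtColor(cv2.resize(f["pixels"],None,fx=4,fy=4,interpolation=cv2.INTER_CUBIC),cv2.COLOR_RGB2HSV)
    H,S,V=[hsv[...,i].astype(int) for i in range(3)]
    board=((S>100)&(H<25)).astype(np.uint8)
    cen=proj(f,[[.48,-.095,.044]])[0]
    # radial rays out from the centre in world at z=.044: last transition to board
    pts=[]
    for a in np.arange(0,360,4):
        rr=np.arange(.060,.090,.0005)
        p=np.c_[.48+rr*np.cos(np.radians(a)),-.095+rr*np.sin(np.radians(a)),0*rr+.044]
        uv=proj(f,p); ij=np.round((uv+.5)*4-.5).astype(int)
        s=board[ij[:,1],ij[:,0]]
        # last index with non board
        k=np.where(s==0)[0]
        if len(k) and k[-1]<len(rr)-1: pts.append(p[k[-1],:2])
    pts=np.array(pts)
    g=lambda q:np.hypot(pts[:,0]-q[0],pts[:,1]-q[1])-q[2]
    r=least_squares(g,[.48,-.095,.078],loss="soft_l1",f_scale=.001)
    print(c,"dish",r.x,len(pts),np.median(abs(g(r.x))))
    # block
    d=cv2.resize(f["pixels"],None,fx=4,fy=4,interpolation=cv2.INTER_CUBIC)
    g0=proj(f,[[.481,-.094,.14]])[0]; w=20 if c=="top" else 16
    m=((S>70)&(H>5)&(H<28)&(V>60)).astype(np.uint8)
    n,l,st,ce=cv2.connectedComponentsWithStats(m)
    i=np.round((g0+.5)*4-.5).astype(int); L=l[i[1],i[0]]
    print("block label",L,st[L],(ce[L]+.5)/4-.5,g0)
    cn=np.argwhere(l==L)[:,::-1].astype(np.float32)
    print(cv2.minAreaRect(cn), [np.round(onz(f,(q+.5)/4-.5,.14),4) for q in [ce[L]]])
    bp=(cv2.boxPoints(cv2.minAreaRect(cn))+.5)/4-.5
    W=np.array([onz(f,q,.145)[:2] for q in bp]);print(W, W.mean(0))
    v=max([W[1]-W[0],W[2]-W[1]],key=np.linalg.norm);print("ang",np.degrees(np.arctan2(v[1],v[0])),np.linalg.norm(v))
E
python3 m2.py
```

```text
top dish [ 0.4786606  -0.09124568  0.07803525] 84 0.00040588836217581026
block label 122 [1198  757   97   32 1801] [310.99368406 192.62999722] [311.70303497 192.19034731]
((1246.061767578125, 772.0831909179688), (96.86866760253906, 20.736635208129883), 8.426968574523926) [array([ 0.4798, -0.0922,  0.14  ])]
[[ 0.47650421 -0.06030912]
 [ 0.48986906 -0.06227248]
 [ 0.4815197  -0.12367117]
 [ 0.4681968  -0.12159323]] [ 0.47902244 -0.0919615 ]
ang -97.74392546595435 0.06196378761318132
side dish [ 0.47617806 -0.09607128  0.08038141] 67 0.001047879626619272
block label 207 [   851    809    660    607 115343] [291.07620423 280.07442476] [288.13108707 213.54127872]
((1218.2547607421875, 1137.037109375), (732.2092895507812, 407.7170104980469), 53.896751403808594) [array([ 0.3811, -0.2409,  0.14  ])]
[[ 0.31376214 -0.08717047]
 [ 0.55345068 -0.00517337]
 [ 0.45129379 -0.40214552]
 [ 0.29665413 -0.41056517]] [ 0.40379018 -0.22626363]
ang -104.43137892514903 0.40990598349816654
```

```bash
cat > ov.py <<'E'
from h import *
def model(x,y,z,yaw):
    a=np.radians(yaw);R=np.array([[np.cos(a),-np.sin(a),0],[np.sin(a),np.cos(a),0],[0,0,1]]);T=np.array([x,y,z])
    th=np.linspace(0,2*np.pi,60)
    P={}
    P["rim"]=np.c_[.078*np.cos(th),.078*np.sin(th),0*th+.022]
    P["ring"]=np.c_[.030*np.cos(th),.030*np.sin(th),0*th+.0112]
    P["lip"]=np.array([[.078,-.018,.0215],[.097,-.018,.0215],[.097,.018,.0215],[.078,.018,.0215]])
    b=lambda z:np.array([[.007,-.031,z],[.007,.031,z],[-.007,.031,z],[-.007,-.031,z],[.007,-.031,z]])
    P["bt"]=b(.129);P["bb"]=b(.107)
    return {k:v@R.T+T for k,v in P.items()}
def overlay(f,pl,crop,name,s=4):
    x0,y0,x1,y1=crop
    im=cv2.resize(f["pixels"][y0:y1,x0:x1,::-1],None,fx=s,fy=s,interpolation=cv2.INTER_CUBIC)
    for p,col in pl:
        uv=(proj(f,p)-[x0,y0]+.5)*s-.5
        cv2.polylines(im,[np.round(uv).astype(np.int32)],False,col,1)
    cv2.imwrite(name,im)
E
cat > o1.py <<'E'
from ov import *
import sys
x,y,yaw=map(float,sys.argv[1:4])
th=np.linspace(0,6.3,60)
cup=np.c_[.497+.047*np.cos(th),.115+.047*np.sin(th),0*th+.058]
for c,cr in(("top",(210,160,380,260)),("side",(200,180,390,320))):
    f=np.load("f%s.npy"%c[0],allow_pickle=True).item()
    M=model(x,y,.022,yaw)
    overlay(f,[(v,(0,0,255)) for v in M.values()]+[(cup,(0,255,0))],cr,"pics/o_%s_%s.png"%(c,sys.argv[4]))
E
python3 o1.py .4787 -.0915 173 a
```

```text
(no output)
```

View pics/o_top_a.png

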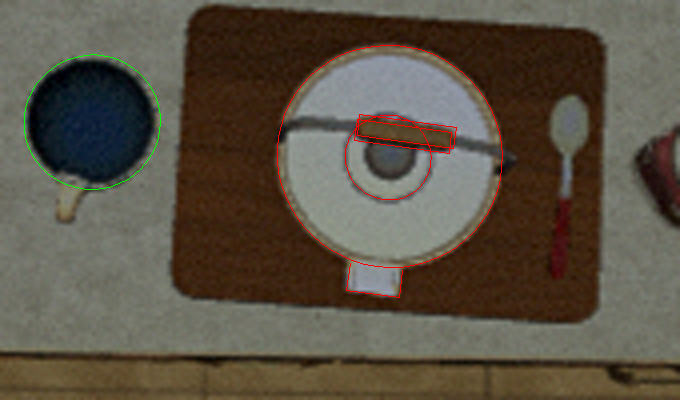

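View pics/o_side_a.png

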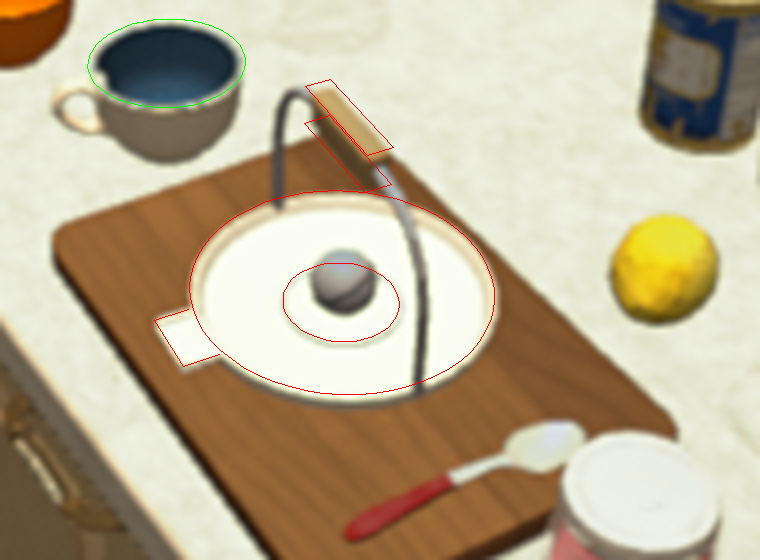

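The overlay fits in both cameras. The dish is at about (0.478, -0.093), yaw 173°, and the cup mouth at about (0.497, 0.114). The cream cup, blue inside, is the right one. Moving above the grip.

Emit:
step_arm:
  motion:
    - [0.4, -0.8, 0.06, 0, 0, -0.56, 0]
    - [0.4, -0.8, 0.06, 0, 0, -0.56, 0]
    - [0.4, -0.8, 0.06, 0, 0, -0.56, 0]
    - [0.4, -0.8, 0.06, 0, 0, -0.56, 0]
    - [0.4, -0.8, 0.06, 0, 0, -0.56, 0]
    - [0.4, -0.8, 0.06, 0, 0, -0.56, 0]
    - [0.4, -0.8, 0.06, 0, 0, -0.56, 0]
    - [0.4, -0.8, 0.06, 0, 0, -0.56, 0]
    - [0.4, -0.8, 0.06, 0, 0, -0.56, 0]
    - [0.4, -0.8, 0.06, 0, 0, -0.56, 0]

```text
time: 2.3
tool_pos: [0.3454, 0.2042, 0.2622]
tool_rot: [0.001, 0.514, 0.858, 0.0]
contact_force: [0.0, 0.7, 0.3]
gripper_width: 0.997
```

```bash
cat > tgt.py <<'E'
from h import *
import sys
from scipy.spatial.transform import Rotation as Ro
def rel(pos,yaw):
    s=monitor.state(); w,x,y,z=s["tool_rot"]; R=Ro.from_quat([x,y,z,w])
    a=np.radians(yaw); yy=np.array([np.cos(a),np.sin(a),0]); zz=np.array([0,0,-1.]); G=Ro.from_matrix(np.c_[np.cross(yy,zz),yy,zz])
    ty=R.as_matrix()[:,1]
    print("t",round(s["time"],2),"pos",np.round(s["tool_pos"],4),"yaw",np.degrees(np.arctan2(ty[1],ty[0])).round(2),"down",R.as_matrix()[:,2].round(4),"F",s["contact_force"].round(2),"w",s["gripper_width"],"q",s["joint_pos"].round(3))
    print("rel",np.round((np.array(pos)-s["tool_pos"])/.5,4),np.round((G*R.inv()).as_rotvec()/1.5,4))
rel([float(v) for v in sys.argv[1:4]],float(sys.argv[4]))
E
python3 tgt.py .478 -.093 .21 -7.2
```

```text
t 2.3 pos [0.3454 0.2042 0.2622] yaw 28.09 down [ 2.7e-03 -8.0e-04 -1.0e+00] F [0.04 0.7  0.28] w 0.9974401538002432 q [ 3.490e-01 -5.440e-01  2.058e+00 -2.000e-03  1.625e+00 -1.410e-01]
rel [ 0.2653 -0.5943 -0.1043] [ 0.0011  0.0016 -0.4106]
```

Emit:
step_arm:
  motion:
    - [0.265, -0.594, -0.08, 0, 0, -0.411, 0]
    - [0.265, -0.594, -0.08, 0, 0, -0.411, 0]
    - [0.265, -0.594, -0.08, 0, 0, -0.411, 0]
    - [0.265, -0.594, -0.08, 0, 0, -0.411, 0]
    - [0.265, -0.594, -0.08, 0, 0, -0.411, 0]
    - [0.265, -0.594, -0.08, 0, 0, -0.411, 0]
    - [0.265, -0.594, -0.08, 0, 0, -0.411, 0]
    - [0.265, -0.594, -0.08, 0, 0, -0.411, 0]
    - [0.265, -0.594, -0.08, 0, 0, -0.411, 0]
    - [0.265, -0.594, -0.08, 0, 0, -0.411, 0]

```text
time: 3.3
tool_pos: [0.4754, -0.0873, 0.2214]
tool_rot: [-0.0, 0.747, 0.665, 0.0]
contact_force: [-0.1, 1.3, 0.4]
gripper_width: 1.002
```

```bash
python3 tgt.py .478 -.093 .121 -7.2
python3 - <<'E'
from h import *
for c,(x0,y0,x1,y1) in(("top",(210,130,410,260)),("side",(200,120,400,270))):
    f=eyes.grab_frame(c)
    p=monitor.state()["tool_pos"]; print(c,proj(f,[p]), (proj(f,[p])-[x0,y0])*4)
    cv2.imwrite(f"pics/{c}2.png",cv2.resize(f["pixels"][y0:y1,x0:x1,::-1],None,fx=4,fy=4,interpolation=cv2.INTER_CUBIC))
E
```

```text
t 3.3 pos [ 0.4754 -0.0873  0.2214] yaw -6.58 down [ 1.e-04  4.e-04 -1.e+00] F [-0.05  1.25  0.43] w 1.0015712927648237 q [-0.336 -0.291  1.944  0.     1.488 -0.221]
rel [ 0.0052 -0.0115 -0.2008] [-0.0003  0.0001 -0.0072]
top [[312.66481882 189.25599694]] [[410.65927528 237.02398777]]
side [[284.99647002 177.01630275]] [[339.98588009 228.06521102]]
```

View pics/top2.png

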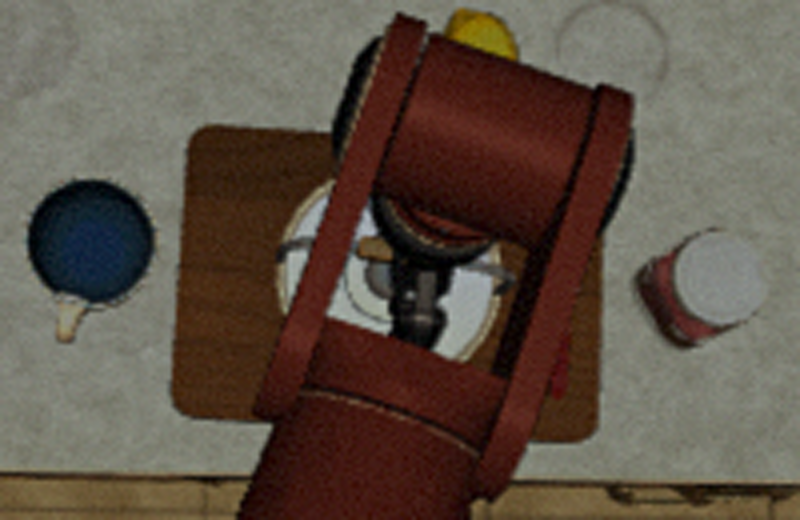

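View pics/side2.png

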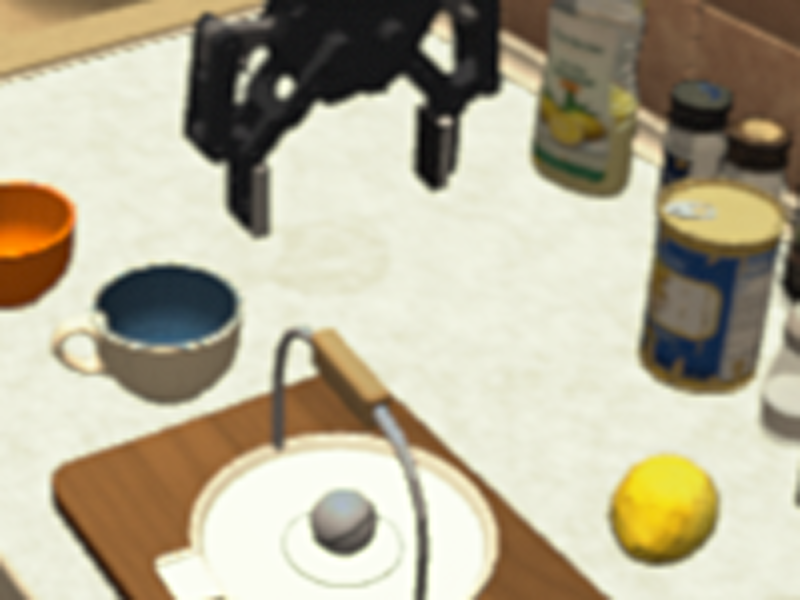

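Emit:
step_arm:
  motion:
    - [0.005, -0.011, -0.05, 0, 0, -0.007, 0]
    - [0.005, -0.011, -0.1, 0, 0, -0.007, 0]
    - [0.005, -0.011, -0.15, 0, 0, -0.007, 0]
    - [0.005, -0.011, -0.18, 0, 0, -0.007, 0]
    - [0.005, -0.011, -0.2, 0, 0, -0.007, 0]
    - [0.005, -0.011, -0.2, 0, 0, -0.007, 0]
    - [0.005, -0.011, -0.2, 0, 0, -0.007, 40]
    - [0.005, -0.011, -0.2, 0, 0, -0.007, 80]

```text
time: 4.2
tool_pos: [0.4789, -0.0944, 0.1228]
tool_rot: [0.001, 0.751, 0.661, 0.001]
contact_force: [0.5, -0.7, -1.0]
gripper_width: 0.699
```

```bash
python3 tgt.py .478 -.093 .121 -7.2
python3 - <<'E'
from h import *
x0,y0,x1,y1=220,160,350,270
f=eyes.grab_frame("side")
s=monitor.state();p=s["tool_pos"]; print(s["gripper_width"],(proj(f,[p,p+[0,0,.006]])-[x0,y0])*6)
cv2.imwrite(f"pics/s3.png",cv2.resize(f["pixels"][y0:y1,x0:x1,::-1],None,fx=6,fy=5.4,interpolation=cv2.INTER_CUBIC))
E
```

```text
t 4.2 pos [ 0.4789 -0.0944  0.1228] yaw -7.27 down [ 2.4e-03 -9.0e-04 -1.0e+00] F [ 0.48 -0.71 -0.96] w 0.6990167993232264 q [-0.347 -0.191  2.03   0.     1.299 -0.22 ]
rel [-0.0018  0.0027 -0.0036] [0.0006 0.0016 0.0008]
0.6869673671712911 [[402.40823362 366.48475873]
 [403.0050019  351.78551391]]
```

View pics/s3.png

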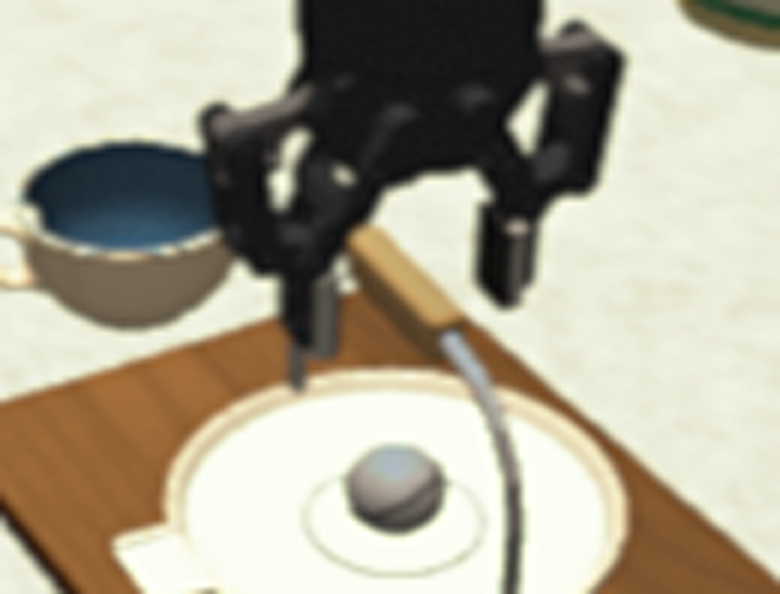

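```bash
cat > o2.py <<'E'
from ov import *
from scipy.spatial.transform import Rotation as Ro
f=eyes.grab_frame("side"); s=monitor.state()
w,x,y,z=s["tool_rot"]; R=Ro.from_quat([x,y,z,w]).as_matrix(); p=s["tool_pos"]; W=s["gripper_width"]*.085; print(W)
back=.013*s["gripper_width"]
pl=[]
for sg in(1,-1):
    q=np.array([[a,sg*W/2,b-back] for a,b in((-.011,-.022),(-.011,0),(.011,0),(.011,-.022),(-.011,-.022))])
    pl.append((q@R.T+p,(0,255,0)))
M=model(.478,-.093,.022,172.8)
pl+=[(M[k],(0,0,255)) for k in("bt","bb")]
overlay(f,pl,(250,170,330,240),"pics/o2.png",9)
E
python3 o2.py
```

```text
0.05809810158258403
```

View pics/o2.png

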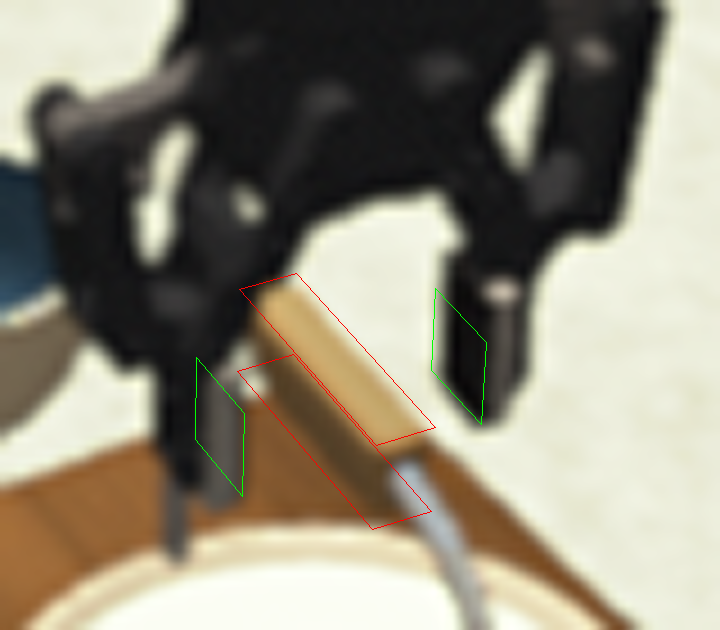

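Emit:
step_arm:
  motion:
    - [-0.001, 0, -0.003, 0, 0, 0, 120]
    - [-0.001, 0, -0.003, 0, 0, 0, 150]
    - [-0.001, 0, -0.003, 0, 0, 0, 175]
    - [-0.001, 0, -0.003, 0, 0, 0, 190]
    - [-0.001, 0, -0.003, 0, 0, 0, 198]
    - [-0.001, 0, -0.003, 0, 0, 0, 204]
    - [-0.001, 0, -0.003, 0, 0, 0, 208]
    - [-0.001, 0, -0.003, 0, 0, 0, 212]
    - [-0.001, 0, -0.003, 0, 0, 0, 216]
    - [-0.001, 0, -0.003, 0, 0, 0, 220]

```text
time: 5.3
tool_pos: [0.4777, -0.0941, 0.12]
tool_rot: [0.0, 0.751, 0.661, 0.0]
contact_force: [1.1, -0.3, 0.3]
gripper_width: 0.154
```

Emit:
step_arm:
  motion:
    - [0, 0, 0, 0, 0, 0, 225]
    - [0, 0, 0, 0, 0, 0, 230]
    - [0, 0, 0, 0, 0, 0, 240]
    - [0, 0, 0, 0, 0, 0, 255]
    - [0, 0, 0, 0, 0, 0, 255]
    - [0, 0, 0, 0, 0, 0, 255]

```text
time: 5.9
tool_pos: [0.4776, -0.0941, 0.12]
tool_rot: [0.0, 0.751, 0.661, 0.0]
contact_force: [1.1, 0.0, 1.5]
gripper_width: 0.153
```

```bash
python3 tgt.py .478 -.093 .121 -7.2
python3 - <<'E'
from h import *
x0,y0,x1,y1=220,160,350,290
f=eyes.grab_frame("side")
cv2.imwrite(f"pics/s4.png",cv2.resize(f["pixels"][y0:y1,x0:x1,::-1],None,fx=4.6,fy=4.6,interpolation=cv2.INTER_CUBIC))
E
```

```text
t 5.9 pos [ 0.4776 -0.0941  0.12  ] yaw -7.27 down [ 4.e-04 -1.e-04 -1.e+00] F [1.08 0.03 1.47] w 0.1526636471993353 q [-0.348 -0.189  2.034  0.     1.296 -0.221]
rel [0.0008 0.0022 0.0021] [0.0001 0.0003 0.0009]
```

View pics/s4.png

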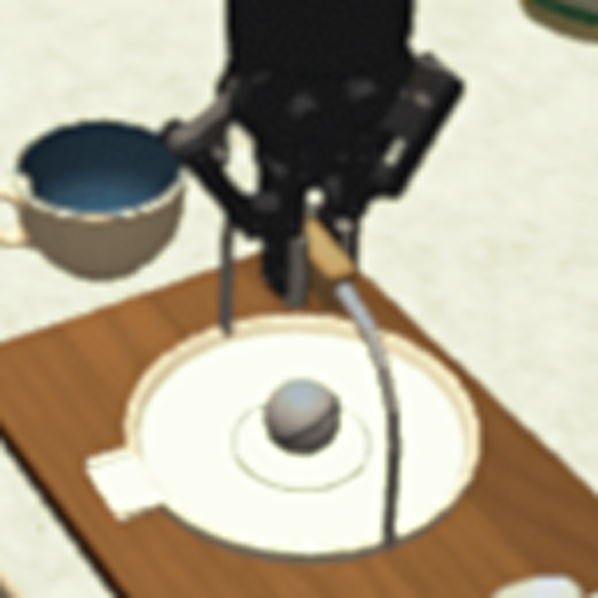

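Emit:
step_arm:
  motion:
    - [0, 0, 0.002, 0, 0, 0, 255]
    - [0, 0, 0.006, 0, 0, 0, 255]
    - [0, 0, 0.012, 0, 0, 0, 255]
    - [0, 0, 0.02, 0, 0, 0, 255]
    - [0, 0, 0.028, 0, 0, 0, 255]
    - [0, 0, 0.035, 0, 0, 0, 255]
    - [0, 0, 0.041, 0, 0, 0, 255]
    - [0, 0, 0.045, 0, 0, 0, 255]
    - [0, 0, 0.048, 0, 0, 0, 255]
    - [0, 0, 0.05, 0, 0, 0, 255]

```text
time: 6.95
tool_pos: [0.4775, -0.0941, 0.1449]
tool_rot: [-0.0, 0.751, 0.661, 0.0]
contact_force: [-0.5, -0.1, -2.6]
gripper_width: 0.156
```

```bash
python3 tgt.py .4776 -.0941 .176 -7.2
python3 - <<'E'
from h import *
x0,y0,x1,y1=220,130,350,290
f=eyes.grab_frame("side")
cv2.imwrite(f"pics/s5.png",cv2.resize(f["pixels"][y0:y1,x0:x1,::-1],None,fx=3.7,fy=3.7,interpolation=cv2.INTER_CUBIC))
E
```

```text
t 6.95 pos [ 0.4775 -0.0941  0.1449] yaw -7.28 down [ 0.  0. -1.] F [-0.49 -0.07 -2.62] w 0.15577985192564753 q [-0.348 -0.217  2.014  0.     1.345 -0.221]
rel [ 0.0003 -0.      0.0622] [-0.      0.      0.0009]
```

View pics/s5.png

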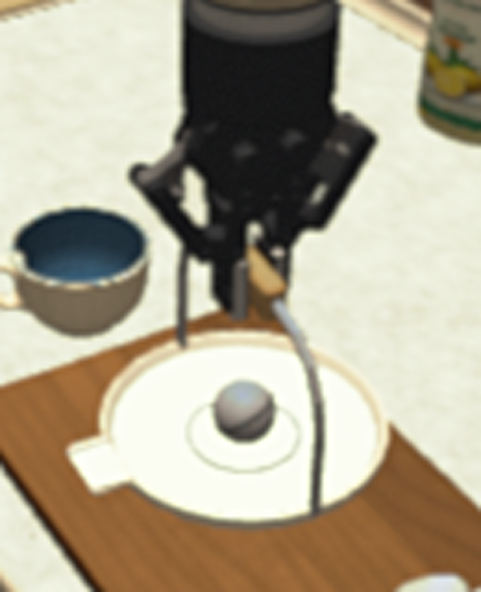

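Emit:
step_arm:
  motion:
    - [0, 0, 0.004, 0, 0, 0, 255]
    - [0, 0, 0.011, 0, 0, 0, 255]
    - [0, 0, 0.02, 0, 0, 0, 255]
    - [0, 0, 0.03, 0, 0, 0, 255]
    - [0, 0, 0.04, 0, 0, 0, 255]
    - [0, 0, 0.049, 0, 0, 0, 255]
    - [0, 0, 0.056, 0, 0, 0, 255]
    - [0, 0, 0.061, 0, 0, 0, 255]
    - [0, 0, 0.064, 0, 0, 0, 255]
    - [0, 0, 0.064, 0, 0, 0, 255]

```text
time: 8.0
tool_pos: [0.4775, -0.0941, 0.177]
tool_rot: [0.0, 0.751, 0.661, 0.0]
contact_force: [0.5, 0.1, -3.2]
gripper_width: 0.155
```

Emit:
step_arm:
  motion:
    - [0, 0, 0, 0, 0, -0.012, 255]
    - [0, 0, 0, 0, 0, -0.035, 255]
    - [0, 0, 0, 0, 0, -0.07, 255]
    - [0, 0, 0, 0, 0, -0.116, 255]
    - [0, 0, 0, 0, 0, -0.163, 255]
    - [0, 0, 0, 0, 0, -0.209, 255]
    - [0, 0, 0, 0, 0, -0.256, 255]
    - [0, 0, 0, 0, 0, -0.303, 255]
    - [0, 0, 0, 0, 0, -0.349, 255]
    - [0, 0, 0, 0, 0, -0.396, 255]

```text
time: 9.0
tool_pos: [0.4773, -0.094, 0.1765]
tool_rot: [-0.0, 0.912, 0.411, -0.0]
contact_force: [0.1, 0.3, -2.2]
gripper_width: 0.152
```

```bash
python3 tgt.py .4776 -.0941 .176 -95.2
python3 - <<'E'
from h import *
x0,y0,x1,y1=190,100,350,290
f=eyes.grab_frame("side")
cv2.imwrite(f"pics/s6.png",cv2.resize(f["pixels"][y0:y1,x0:x1,::-1],None,fx=3,fy=3,interpolation=cv2.INTER_CUBIC))
E
```

```text
t 9.0 pos [ 0.4773 -0.094   0.1765] yaw -41.52 down [-6.e-04  2.e-04 -1.e+00] F [ 0.08  0.26 -2.24] w 0.15159051162748524 q [-0.348 -0.248  1.985  0.     1.405  0.377]
rel [ 0.0006 -0.0001 -0.0009] [-3.000e-04 -3.000e-04 -6.246e-01]
```

View pics/s6.png

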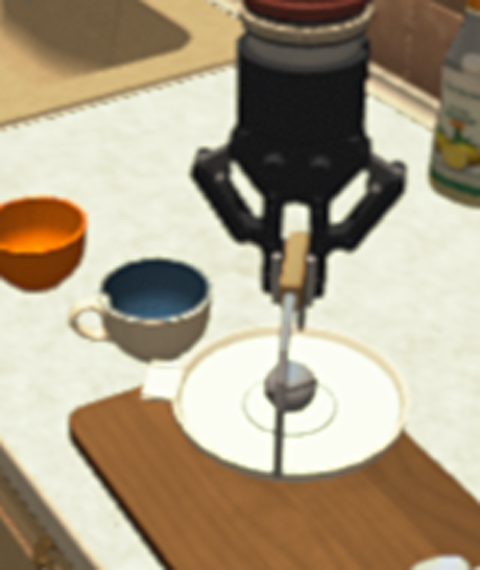

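Emit:
step_arm:
  motion:
    - [0, 0, 0, 0, 0, -0.03, 255]
    - [0, 0, 0, 0, 0, -0.07, 255]
    - [0, 0, 0, 0, 0, -0.116, 255]
    - [0, 0, 0, 0, 0, -0.163, 255]
    - [0, 0, 0, 0, 0, -0.209, 255]
    - [0, 0, 0, 0, 0, -0.256, 255]
    - [0, 0, 0, 0, 0, -0.303, 255]
    - [0, 0, 0, 0, 0, -0.349, 255]
    - [0, 0, 0, 0, 0, -0.396, 255]
    - [0, 0, 0, 0, 0, -0.443, 255]

```text
time: 10.05
tool_pos: [0.4773, -0.094, 0.1765]
tool_rot: [-0.0, 0.996, 0.091, -0.0]
contact_force: [-0.1, -1.0, -4.2]
gripper_width: 0.156
```

Emit:
step_arm:
  motion:
    - [0, 0, 0, 0, 0, -0.045, 255]
    - [0, 0, 0, 0, 0, -0.085, 255]
    - [0, 0, 0, 0, 0, -0.118, 255]
    - [0, 0, 0, 0, 0, -0.143, 255]
    - [0, 0, 0, 0, 0, -0.16, 255]
    - [0, 0, 0, 0, 0, -0.171, 255]
    - [0, 0, 0, 0, 0, -0.177, 255]
    - [0, 0, 0, 0, 0, -0.18, 255]
    - [0, 0, 0, 0, 0, -0.18, 255]

```text
time: 10.95
tool_pos: [0.4775, -0.0941, 0.1768]
tool_rot: [-0.0, 0.999, -0.042, -0.0]
contact_force: [0.4, 0.6, -2.6]
gripper_width: 0.156
```

```bash
python3 tgt.py .4776 -.0941 .176 -95.2
cat > chk.py <<'E'
from ov import *
from scipy.spatial.transform import Rotation as Ro
import sys
s=monitor.state();p=s["tool_pos"]; w,x,y,z=s["tool_rot"]; ty=Ro.from_quat([x,y,z,w]).as_matrix()[:,1]
yaw=np.degrees(np.arctan2(ty[1],ty[0]))+180
th=np.linspace(0,6.3,60)
cup=np.c_[.497+.047*np.cos(th),.114+.047*np.sin(th),0*th+.058]
M=model(p[0],p[1],p[2]+.019-.118,yaw); print("yaw",yaw,"under z",p[2]+.019-.118)
for c,cr in(("top",(200,120,360,250)),("side",(180,110,340,280))):
    f=eyes.grab_frame(c)
    np.save("f%s_%s.npy"%(c,sys.argv[1]),f,allow_pickle=True)
    overlay(f,[(v,(0,0,255)) for k,v in M.items() if k!="ring"]+[(cup,(0,255,0))],cr,"pics/c_%s_%s.png"%(c,sys.argv[1]),4 if c=="top" else 3.5)
    for n,zz in(("dish_lip",M["lip"][0,2]),("cup_mouth",.058)):
        for d in eyes.pinpoint(n,c)[:2]: print(c,n,np.round(d["uv"],1),round(d["p"],2),np.round(onz(f,d["uv"],zz),4))
E
python3 chk.py 7
```

```text
t 10.95 pos [ 0.4775 -0.0941  0.1768] yaw -94.85 down [-0.  0. -1.] F [ 0.35  0.62 -2.55] w 0.15589348074345724 q [-0.348 -0.248  1.985 -0.     1.405  1.308]
rel [ 0.0003 -0.     -0.0016] [-0.     -0.     -0.0041]
yaw 85.15285457318339 under z 0.07779616064213468
top dish_lip [274.8 191.5] 0.89 [ 4.878e-01 -2.000e-04  9.930e-02]
top cup_mouth [232.9 186.4] 0.81 [0.5069 0.1144 0.058 ]
top cup_mouth [346.9 205.8] 0.63 [ 0.4575 -0.1992  0.058 ]
side dish_lip [266.  204.2] 0.77 [0.4937 0.0028 0.0993]
side dish_lip [235.9 218.8] 0.61 [ 0.4133 -0.0069  0.0993]
side cup_mouth [202.  172.5] 0.71 [0.4644 0.2584 0.058 ]
side cup_mouth [244.1 196.4] 0.69 [0.4996 0.106  0.058 ]
```

View pics/c_side_7.png

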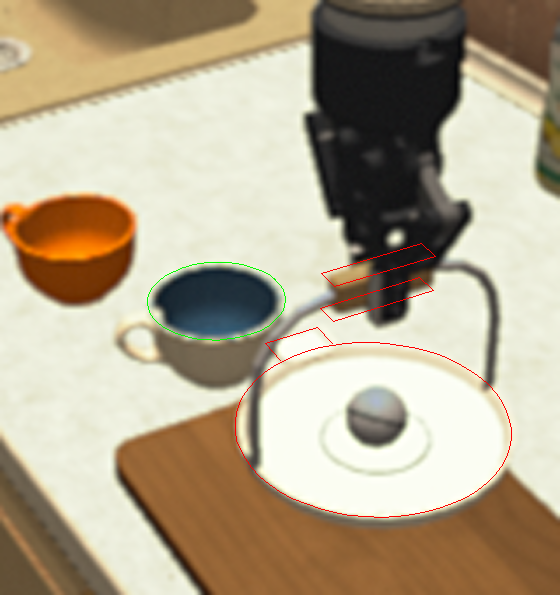

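View pics/c_top_7.png

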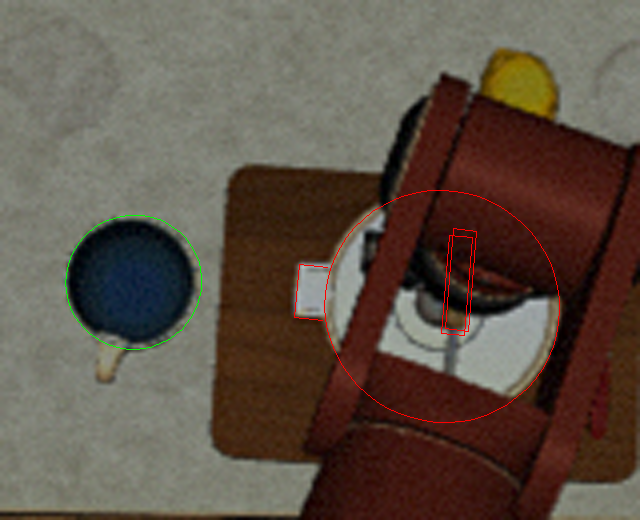

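Turn done, ball centred. Carrying it straight towards the cup.

Emit:
step_arm:
  motion:
    - [0.0002, 0.002, 0, 0, 0, 0, 255]
    - [0.0006, 0.006, 0, 0, 0, 0, 255]
    - [0.0012, 0.012, 0, 0, 0, 0, 255]
    - [0.002, 0.02, 0, 0, 0, 0, 255]
    - [0.003, 0.03, 0, 0, 0, 0, 255]
    - [0.004, 0.042, 0, 0, 0, 0, 255]
    - [0.0055, 0.056, 0, 0, 0, 0, 255]
    - [0.0068, 0.07, 0, 0, 0, 0, 255]
    - [0.0082, 0.084, 0, 0, 0, 0, 255]
    - [0.0096, 0.098, 0, 0, 0, 0, 255]

```text
time: 12.25
tool_pos: [0.4823, -0.0444, 0.1768]
tool_rot: [-0.0, 0.999, -0.042, 0.0]
contact_force: [0.1, 0.6, -3.8]
gripper_width: 0.155
```

Emit:
step_arm:
  motion:
    - [0.0014, 0.014, 0, 0, 0, 0, 255]
    - [0.0027, 0.028, 0, 0, 0, 0, 255]
    - [0.0041, 0.042, 0, 0, 0, 0, 255]
    - [0.0055, 0.056, 0, 0, 0, 0, 255]
    - [0.0068, 0.07, 0, 0, 0, 0, 255]
    - [0.0081, 0.083, 0, 0, 0, 0, 255]
    - [0.0093, 0.095, 0, 0, 0, 0, 255]
    - [0.0103, 0.105, 0, 0, 0, 0, 255]
    - [0.0111, 0.113, 0, 0, 0, 0, 255]
    - [0.0117, 0.119, 0, 0, 0, 0, 255]

```text
time: 13.25
tool_pos: [0.4881, 0.0147, 0.1768]
tool_rot: [0.0, 0.999, -0.042, -0.0]
contact_force: [0.8, 0.0, -2.8]
gripper_width: 0.154
```

```bash
python3 tgt.py .4889 .0226 .1768 -94.85; python3 chk.py 8
```

```text
t 13.25 pos [0.4881 0.0147 0.1768] yaw -94.85 down [-1.e-04 -0.e+00 -1.e+00] F [ 0.85  0.01 -2.76] w 0.15421191970502693 q [-0.122 -0.244  1.981 -0.     1.404  1.533]
rel [0.0015 0.0157 0.    ] [ 0. -0. -0.]
yaw 85.1539068897806 under z 0.0777802484867797
top cup_mouth [231.1 187.5] 0.97 [0.5038 0.1193 0.058 ]
side dish_lip [243.2 179.2] 0.59 [0.5043 0.1162 0.0993]
side cup_mouth [201.6 172.3] 0.73 [0.4639 0.2599 0.058 ]
side cup_mouth [241.8 195.9] 0.64 [0.4961 0.1107 0.058 ]
```

View pics/c_side_8.png

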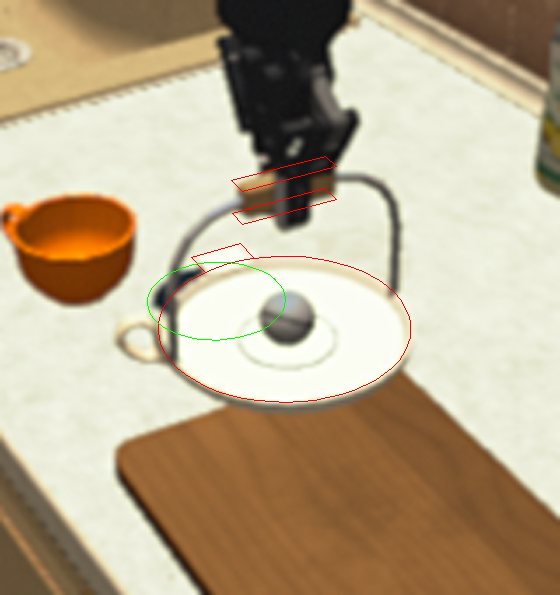

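View pics/c_top_8.png

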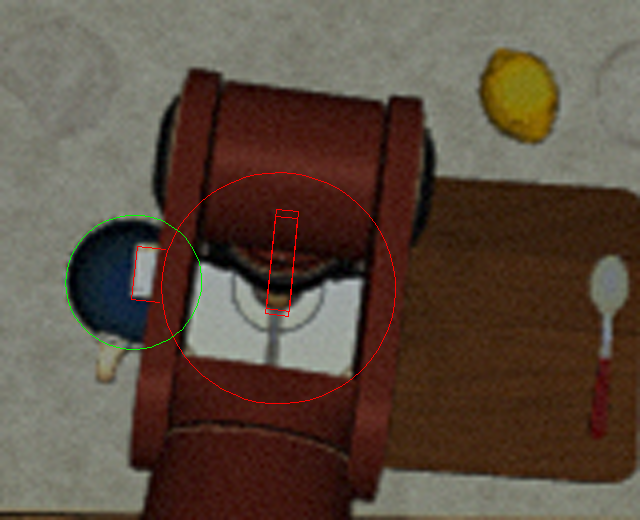

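Emit:
step_arm:
  motion:
    - [0.0003, 0.003, 0, 0, 0, 0, 255]
    - [0.0007, 0.007, 0, 0, 0, 0, 255]
    - [0.0011, 0.011, 0, 0, 0, 0, 255]
    - [0.0014, 0.014, 0, 0, 0, 0, 255]
    - [0.0016, 0.016, 0, 0, 0, 0, 255]
    - [0.0017, 0.0175, 0, 0, 0, 0, 255]
    - [0.0018, 0.018, 0, 0, 0, 0, 255]
    - [0.0018, 0.018, 0, 0, 0, 0, 255]
    - [0.0018, 0.018, 0, 0, 0, 0, 255]
    - [0.0018, 0.018, 0, 0, 0, 0, 255]

```text
time: 14.55
tool_pos: [0.489, 0.0234, 0.1768]
tool_rot: [0.0, 0.999, -0.042, -0.0]
contact_force: [1.0, 0.1, -3.6]
gripper_width: 0.154
```

```bash
python3 tgt.py .4889 .0236 .1768 -94.85; python3 chk.py 9
```

```text
t 14.55 pos [0.489  0.0234 0.1768] yaw -94.85 down [-0. -0. -1.] F [ 1.01  0.1  -3.61] w 0.1538630498149384 q [-0.104 -0.24   1.978 -0.     1.404  1.551]
rel [-0.0002  0.0005 -0.    ] [ 0. -0.  0.]
yaw 85.14570870419573 under z 0.07780312270286888
top dish_lip [229.1 187.3] 0.93 [0.4974 0.1221 0.0993]
top cup_mouth [230.2 189.5] 0.72 [0.4981 0.1216 0.058 ]
top cup_mouth [268.7 183.1] 0.32 [0.5176 0.0155 0.058 ]
side dish_lip [240. 177.] 0.63 [0.5029 0.1286 0.0993]
side cup_mouth [201.  171.9] 0.9 [0.4635 0.2625 0.058 ]
```

View pics/c_side_9.png

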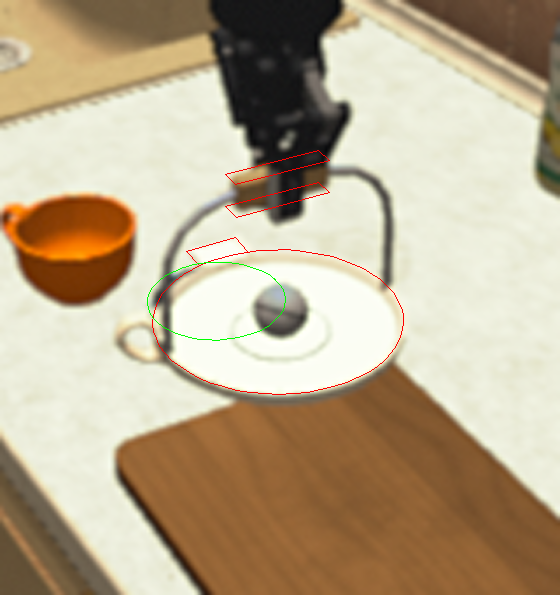

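View pics/c_top_9.png

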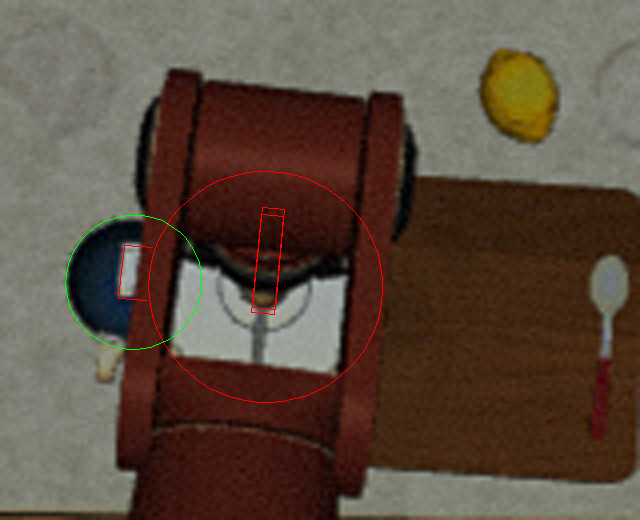

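Emit:
step_arm:
  motion:
    - [0, 0, 0, 0, 0, 0, 255]
    - [0, 0, 0, 0, 0, 0, 255]
    - [0, 0, 0, 0, 0, 0, 255]
    - [0, 0, 0, 0, 0, 0, 255]
    - [0, 0, 0, 0, 0, 0, 255]

```text
time: 15.35
tool_pos: [0.489, 0.0234, 0.1768]
tool_rot: [0.0, 0.999, -0.042, 0.0]
contact_force: [0.0, -0.3, -4.5]
gripper_width: 0.159
```

```bash
python3 -c "
from h import *
s=monitor.state();print(s['tool_pos'],abs(s['joint_vel']).max(),s['gripper_width']);print(manip.job_done())"
```

```text
[0.48902964 0.02340827 0.17682352] 0.008100053798306507 0.15935664785647108
the job is handed in; nothing more can be done
None
```

I handed the job in at about 15.4 s with the dish still held, level and still, and its lip over the middle of the cream cup with the blue inside. I gripped the wooden block and lifted the dish about 57 mm. Above the middle of the board I turned it about 88° so the lip pointed at the cup, then carried it straight there.

- **Final position:** by my measurements the lip is within about 2–3 mm of the cup's centre. It is about 41 mm above the rim, and the dish's underside clears the rim by about 20 mm.
- **Dish and ball:** the tool points straight down to within the readings. The last side picture shows the ball in the middle of the dark ring.
- **Other things:** I saw no contact with the cup, jar, teaspoon or lemon. The lemon and teaspoon look unmoved in the last top picture, but the final crops did not show the jar, so I did not recheck it.
- **Disagreements:** the two cameras differ by about 3–4 mm on the cup's y, so I used the mean, adjusted about 1 mm by the top view. The network's last cup-mouth point in the top picture is about 7 mm further along y than my own measurement. In the side picture it found only the orange look-alike, because the dish hides the real cup there. I went by my own measurements.

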